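# Lock a bench hot-air gun on

### The job

Set the hot-air gun that lies in the bench stand running hands-free: squeeze its trigger all the way into the handle, keep it squeezed while you push the lock button on the thumb rest behind the handle all the way down, then ease the trigger so that the lock catches and holds it in, and let go. Leave the glue gun that lies nearby where it is.

Things in the scene. Friction and masses are not known exactly. Their poses are not given: they have to be found in the camera images.
- hot_air_gun: Grey hot-air gun on its side, fixed in a bench stand. Origin: bench top under mid-handle; z up, x along the handle towards the barrel, y to the gun's rear (nozzle to -y). Handle: slippery bar (friction 0.2) along x, -51 to 62 mm, y -16 to 16, z 34 to 78 mm. Barrel along y, near side x 58, top z 92 mm. Thumb rest behind the handle: x -22 to 22, y 16 to 48, top z 40 mm, carries the lock button.
- trigger (a joint): Slippery black trigger in the handle's front (-y) face: x -17 to 17, z 40 to 74 mm; front at y -32 mm free, -18 home. Over handle and trigger along y: 48 mm free, 34 home. Value: m squeezed towards +y, 0 free, 0.014 home; spring 2.5 to 7.4 N. Locked on, it rests at 0.006. Below it is free down to z 10 mm.
- lock_button (a joint): Black rectangular button on the thumb rest: x -15 to 15, y 19 to 37 mm in the gun's frame, under the finger that bears on the handle's rear face, whose tip can press it. Top z 49.5 mm free, 40.5 down. Value: m pressed straight down, 0 to 0.009; 1 to 3 N. Blocked after 0.5 mm unless the trigger is past 0.010. Past 0.0065 it is caught once the trigger eases; squeezing again frees it.
- glue_gun_mid (a point): Bystander: white hand-held glue gun lying loose on the bench on its side, 101 x 171 x 34 mm, with its own trigger; this point is near its middle, 17 mm above the bench. Not part of the job. (Also in the way, left of the work: a fixed upright panel from world x = 0.69 m away from the robot, at y = -0.01 to 0.03, up to z = 0.46; swing past it close to the base.)

How it is judged:
On the way, in this order (a step that is already met when the one before it is completed fails the run):
1. the trigger is squeezed in (past 9.5 mm of its 14) with the lock button still up (value of joint trigger above 0.0095 m and value of joint lock_button below 0.004 m), for 0.05 s.
2. the lock button goes down (past 5.5 mm of its 9) with the trigger in (past 5 mm) (value of joint trigger above 0.005 m and value of joint lock_button above 0.0055 m), for 0.05 s.
At the end, for the whole second after the job is handed in: The trigger, let go, is held in by the lock at 4 to 8 mm of its travel, and the lock button stays down by more than 5 mm (value of joint trigger between 0.004 and 0.008 m and value of joint lock_button above 0.005 m); the robot touches nothing.
It fails at once if the glue gun is shifted by more than 20 mm (distance of glue_gun_mid from where it was at the start of the episode above 0.02 m).
It also fails if it takes over 32 s, if anything falls off the work surface, if the arm or the gripper's body presses on something with over 40 N, if the wrist force passes 120 N, or if a joint passes its speed limit or range.

### The arm

A 7-joint arm with a two-finger parallel gripper is mounted at the origin on a cart in front of the work surface, level with it; the furniture and walls round the work are solid. World frame = base frame: x ahead of the robot, y to its left, z up, the work surface at z = 0. Lengths are in m, angles in rad, forces in N, time in s.
With the tool pointing down it reaches from about 0.425 to 0.925 m from the base axis. Payload 6.8 kg.
Tool frame: the origin (TCP) lies on the mounting face of the last link; the fingertips stand manip.nose_length ahead of it and the grasp point (between the pads) lies 163 mm ahead of it (manip.nose_length is the distance from the TCP to the fingertips, in m); z points along the fingers, x is the direction in which the jaws open and shut, and the axes are right-handed (so a half turn about z gives the same grasp; the last joint's range is limited). The gripper opens to 88 mm and grips with 3 to 60 N. Pads are 20 mm wide; open, the fingers measure 115 mm over their backs; the gripper's body (75 mm by 178 mm) begins 61 mm behind the grasp point.
Start: joints at [1.073, 0.477, 0.022, 1.555, -0.011, 1.109, -0.083], TCP at [0.257, -0.624, 0.405] pointing down, gripper open.
Joint ranges: [-2.96, 2.96], [-0.34, 2.1], [-1.41, 1.46], [0.24, 2.44], [-1.37, 4.51], [0.17, 1.92], [-2.96, 2.96]. Speed limits (rad/s): [2.39, 2.39, 3.14, 3.14, 3.14, 3.14, 3.14].

### API

Orientations are given as a 3x3 rotation matrix whose columns are the frame's x, y, z axes.
In Python, from workcell import manip gives the robot as it stands. The module is installed in compiled form; this text tells all that it offers.
- The arm moves only by the tool send_rows, never from a script. Its arguments are lists of equal length, an entry for each row: "fingers": the closure, from -1 (fully open) to 1 (shut); "travel": the shift along the tool's x, y, z in cm, a list of three; "turn": the turn about the tool's z in rad. A call has 1 to 8 rows; each row shifts and turns the commanded pose from where the row before left it, along the tool's axes as they then stand; what a row does not reach is not made up. A row lasts 1/10 s, in which the tool goes at most 50 mm and 8.59 degrees, less where a joint would pass 70% of its speed; a pose out of reach is approached as far as the arm can. A call is refused whole if a number of a shift passes 5 or a number of a turn 0.15, either way. A call with a gripper value outside its range is refused whole. The fingers move at their own pace and stop on an object; the grip force is fixed at half the most. Time passes only in rows, so rows that do not move let the fingers close. It gives the time, the measured TCP pose, the force and the opening at its end, in the units of the state.
- manip.state(): the state, without advancing time (a new reading comes with each control period).
- manip.read_camera(name): name is "scene" or "top"; returns a dict with "img" (400x640x3 uint8, red, green, blue), "z_map" (400x640 float32, m along the optical axis (not along the pixel's ray), 0 where there is no reading), "camera_matrix" (3x3 intrinsics, pixels), "world_from_camera" (4x4, takes a point from camera to world coordinates). Camera axes: x right, y up, looking along -z (the intrinsics and any distortion apply to the point x, -y, -z); pixel columns grow to the right and rows downward; lengths in m; the calibration is good to about 2 mm. A picture is of the moment at which its call begins.
- manip.hand_in(): hands the job in, once; it reports no verdict.
Trained networks look in the newest picture that a camera, given by its name, has taken for a name from the list of things; names that differ only in an ending like _2 or _b are one class to them, and where a whole thing is asked for, a point or a joint stands for the part that bears it (a point fixed in the world has none). Each returns a list of dicts, best first, with "score" (0 to 1); they miss things now and then, are a little off and sometimes report something else, mostly with a low value. They report only what shows in the picture. A call takes as long as a camera call.
- manip.regions_of(camera, query): "region" (400x640 bool, what is visible of it) and "bbox" ([left, top, right, bottom] in pixels, round what is visible of it).
The state is a dict: "time_s": time; "joints": joint angles; "joint_vel": joint speeds; "joint_torque": joint torques, N m; "eef_pos": TCP position; "eef_rot": TCP orientation; "contact_force": force on the tool from outside, world axes, zero at the start; "wrist_torque": the same for the moment, N m; "gripper_width": finger opening in m.
Only numpy, scipy, OpenCV 4.12 (cv2) and the standard library are available. Lean on these libraries where they do the work, as an engineer would, in place of code of your own. Each camera call takes 0.05 s, during which the arm holds its last target.

## Working session

There is one attempt and no reset: what is moved stays moved. The work goes in short steps, Python scripts to look and compute and a tool call to move; the robot and the scene stay as the last step left them, time stands still between calls to the robot, and variables do not carry over. Pictures are saved under pics/ and viewed, and the job is handed in when it is done.

Besides the shell and the picture viewer there is one more tool, called after ">>>" as name(argument=value, ...) on one line, values as JSON. send_rows: Moves the arm, as the interface text tells. Its arguments: {"type":"object","properties":{"fingers":{"type":"array"},"travel":{"type":"array"},"turn":{"type":"array"}},"required":["fingers","travel","turn"]}

```bash
mkdir -p pics; ls
cat > h.py <<'E'
import numpy as np, cv2
from workcell import manip
def cam(n):
    c=manip.read_camera(n); return c
def pts(c):
    z=c["z_map"]; K=c["camera_matrix"]; T=c["world_from_camera"]
    v,u=np.mgrid[0:z.shape[0],0:z.shape[1]]
    p=np.stack([(u-K[0,2])/K[0,0]*z, -(v-K[1,2])/K[1,1]*z, -z],-1)
    return p@T[:3,:3].T+T[:3,3]
def save(c,n): cv2.imwrite("pics/"+n,c["img"][:,:,::-1])
E
python3 - <<'E'
from h import *
s=manip.state(); print(s, manip.nose_length)
for n in ["scene","top"]:
    c=cam(n); save(c,n+"0.png"); print(n,c["camera_matrix"],c["world_from_camera"])
    P=pts(c); np.save(n+"0.npy",P)
    for q in ["hot_air_gun","trigger","lock_button","glue_gun_mid"]:
        for r in manip.regions_of(n,q)[:3]:
            m=r["region"]&(c["z_map"]>0); print(q,r["score"],r["bbox"],np.median(P[m],0).round(3),m.sum())
E
```

```text
pics
{'time_s': 0.0, 'joints': array([ 1.07288709,  0.47780328,  0.02233522,  1.55642587, -0.01152427,
        1.10930117, -0.08312269]), 'joint_vel': array([-0.00045292, -0.00075066, -0.00066543,  0.00142463, -0.00192655,
       -0.00202049,  0.00061743]), 'joint_torque': array([ 9.79657634e-04, -5.82842553e+01,  1.53465964e+00, -2.72604346e+01,
       -5.43649821e-02,  1.69463031e-02,  2.52742511e-04]), 'eef_pos': array([ 0.25642067, -0.62410943,  0.40369   ]), 'eef_rot': array([[ 3.80004188e-01, -9.24984430e-01, -7.88930868e-04],
       [-9.24983002e-01, -3.80004990e-01,  1.62890965e-03],
       [-1.80651373e-03,  1.10755154e-04, -9.99998362e-01]]), 'contact_force': array([-0.3926274 ,  0.68648106,  0.03240861]), 'wrist_torque': array([-0.00647196,  0.03553538,  0.00449381]), 'gripper_width': 0.08793561133436877} 0.182
scene [[424.33039846   0.         318.12457185]
 [  0.         424.33039846 198.04349923]
 [  0.           0.           1.        ]] [[-0.90732597  0.2351829  -0.34849475  0.23535369]
 [-0.42024238 -0.48270551  0.76836953  0.30309978]
 [ 0.01248704  0.84361389  0.53
[... 278 characters left out ...]
048] 219
glue_gun_mid 0.66 [320.6, 165.1, 379.3, 207.4] [ 0.499 -0.392  0.031] 1276
top [[441.82649966   0.         316.58929713]
 [  0.         441.82649966 204.27197974]
 [  0.           0.           1.        ]] [[-2.99199184e-03  9.94814345e-01 -1.01663496e-01  4.58181158e-01]
 [-9.99670374e-01 -3.83197335e-04  2.56709192e-02 -3.31888441e-01]
 [ 2.54988415e-02  1.01706792e-01  9.94487575e-01  9.11516292e-01]
 [ 0.00000000e+00  0.00000000e+00  0.00000000e+00  1.00000000e+00]]
trigger 0.52 [224.7, 242.4, 241.6, 260.4] [ 0.454 -0.194  0.073] 199
lock_button 0.56 [200.6, 248.8, 207.5, 264.8] [ 0.446 -0.141  0.05 ] 125
glue_gun_mid 0.56 [314.3, 202.3, 399.5, 259.0] [ 0.518 -0.411  0.033] 1871
```

View pics/scene0.png

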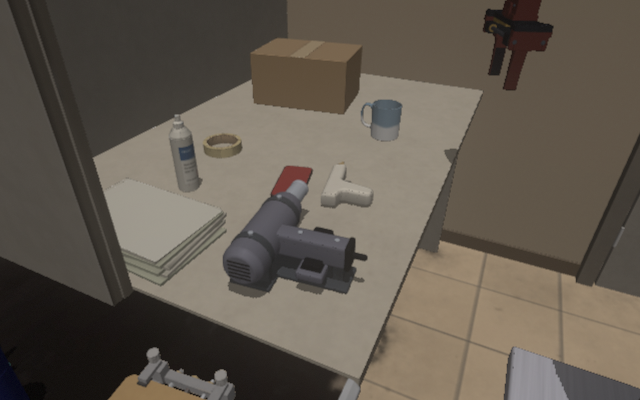

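View pics/top0.png

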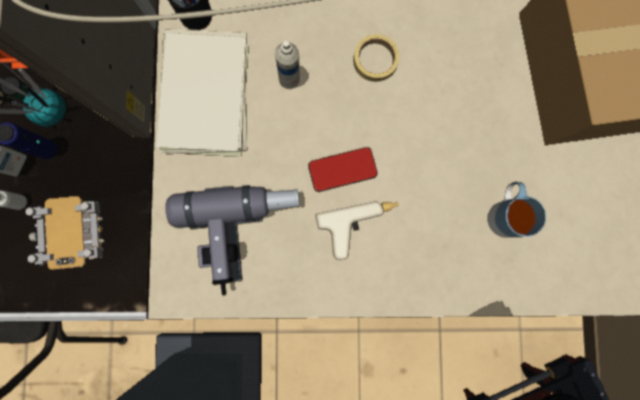

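The scene view shows the gun at about (290,235): its handle points right, the trigger is on the far side at (323,230) and the lock button is at (312,266). In the top view the handle is at (220,250), the trigger side faces right, the button is at (204,257), and the glue gun is at (350,220). Next I'll fit the gun's pose.

```bash
python3 - <<'E'
from h import *
from scipy.optimize import minimize
S=np.load("scene0.npy").reshape(-1,3);T=np.load("top0.npy").reshape(-1,3)
for nm,A in (("scene",S),("top",T)):
    A=A[np.isfinite(A).all(1)]
    near=A[(A[:,0]>.38)&(A[:,0]<.65)&(A[:,1]>-.3)&(A[:,1]<-.06)]
    # bench height
    b=near[abs(near[:,2])<.012]; print(nm,"bench z",np.median(b[:,2]))
    h=near[(near[:,2]>.072)&(near[:,2]<.082)&(near[:,0]<.5)]
    print(len(h),h.min(0),h.max(0),np.median(h,0))
    r=cv2.minAreaRect(h[:,:2].astype(np.float32)*1000); print("rect",r)
    # slice edges of handle along x
    for x0 in np.arange(.38,.53,.01):
        q=h[(abs(h[:,0]-x0)<.005)]
        if len(q)>4: print(round(x0,3),len(q),np.percentile(q[:,1],[2,50,98]).round(4),q[:,2].mean().round(4))
    bar=near[(near[:,2]>.085)]
    print("barrel",len(bar),bar.min(0),bar.max(0))
    for y0 in np.arange(-.26,-.06,.02):
        q=bar[abs(bar[:,1]-y0)<.01]
        if len(q)>4: print(round(y0,3),len(q),np.percentile(q[:,0],[2,50,98]).round(4),q[:,2].max().round(4))
E
python3 - <<'E'
import cv2
a=cv2.imread("pics/top0.png")[170:300,150:310]; cv2.imwrite("pics/topc.png",cv2.resize(a,None,fx=4.5,fy=4.5,interpolation=2))
a=cv2.imread("pics/scene0.png")[170:300,215:385]; cv2.imwrite("pics/scenec.png",cv2.resize(a,None,fx=4.5,fy=4.5,interpolation=2))
E
```

```text
scene bench z 7.185520762892361e-05
1036 [ 0.3923528  -0.2019395   0.07203427] [ 0.49984583 -0.14897566  0.08027163] [ 0.44543571 -0.16797123  0.07727533]
rect ((448.1819763183594, -178.18312072753906), (108.38184356689453, 47.235965728759766), 6.775896072387695)
0.39 26 [-0.1854 -0.1694 -0.162 ] 0.0755
0.4 98 [-0.1911 -0.1721 -0.1608] 0.0774
0.41 95 [-0.1878 -0.1705 -0.1601] 0.0769
0.42 90 [-0.1871 -0.1689 -0.1592] 0.077
0.43 90 [-0.1862 -0.1683 -0.1583] 0.0769
0.44 115 [-0.1989 -0.1711 -0.1572] 0.0761
0.45 115 [-0.1997 -0.1718 -0.1563] 0.0761
0.46 109 [-0.1997 -0.1698 -0.1553] 0.0761
0.47 91 [-0.1902 -0.1649 -0.1539] 0.0769
0.48 81 [-0.1819 -0.1624 -0.1527] 0.0771
0.49 86 [-0.1793 -0.1624 -0.1507] 0.0769
0.5 40 [-0.1772 -0.1611 -0.1515] 0.0769
barrel 1347 [ 0.51465617 -0.25355028  0.08500163] [ 0.56581587 -0.0765351   0.09685618]
-0.26 5 [0.5458 0.5491 0.5521] 0.0856
-0.24 40 [0.5332 0.5458 0.5598] 0.0905
-0.22 157 [0.5276 0.543  0.5633] 0.096
-0.2 135 [0.5273 0.5415 0.5603] 0.091
-0.18 150 [0.5253 0.5398 0.5588] 0.091
-0.16 159 [0.5226 0.5372 0.5567] 0.0912
-0.14 168 [0.5211 0.535
[... 673 characters left out ...]
2] 0.0768
0.46 122 [-0.1979 -0.1764 -0.1539] 0.0771
0.47 116 [-0.194  -0.169  -0.1512] 0.0775
0.48 83 [-0.1807 -0.1668 -0.1518] 0.0782
0.49 95 [-0.1806 -0.1648 -0.1493] 0.0781
0.5 43 [-0.1793 -0.1663 -0.1492] 0.0777
barrel 1786 [ 0.51504965 -0.25275872  0.08500352] [ 0.57157866 -0.07239958  0.09875936]
-0.26 14 [0.5417 0.5497 0.5578] 0.0868
-0.24 130 [0.5347 0.5488 0.5647] 0.0914
-0.22 222 [0.5281 0.5466 0.5688] 0.0986
-0.2 199 [0.5281 0.5464 0.5658] 0.0933
-0.18 211 [0.5245 0.5428 0.5621] 0.0943
-0.16 215 [0.5226 0.5409 0.56  ] 0.0948
-0.14 210 [0.5192 0.539  0.5581] 0.0938
-0.12 237 [0.5164 0.5364 0.5569] 0.0988
-0.1 208 [0.517  0.5344 0.5543] 0.0946
-0.08 140 [0.5166 0.5336 0.5507] 0.0941
```

View pics/topc.png

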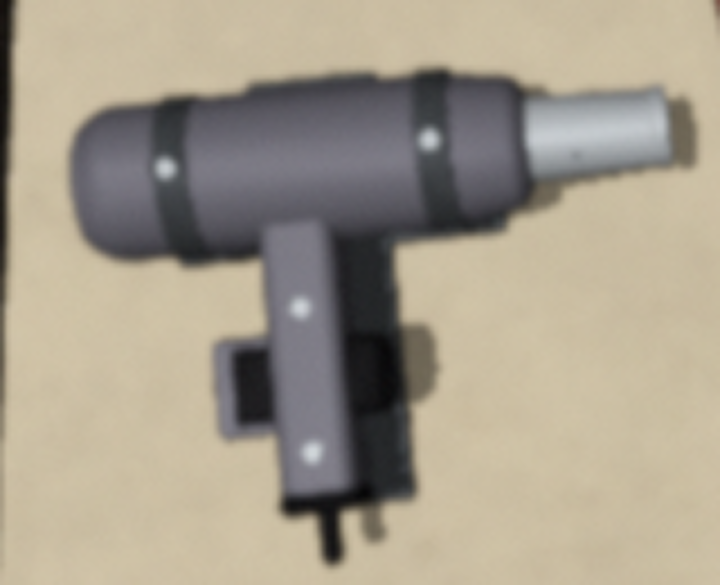

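View pics/scenec.png

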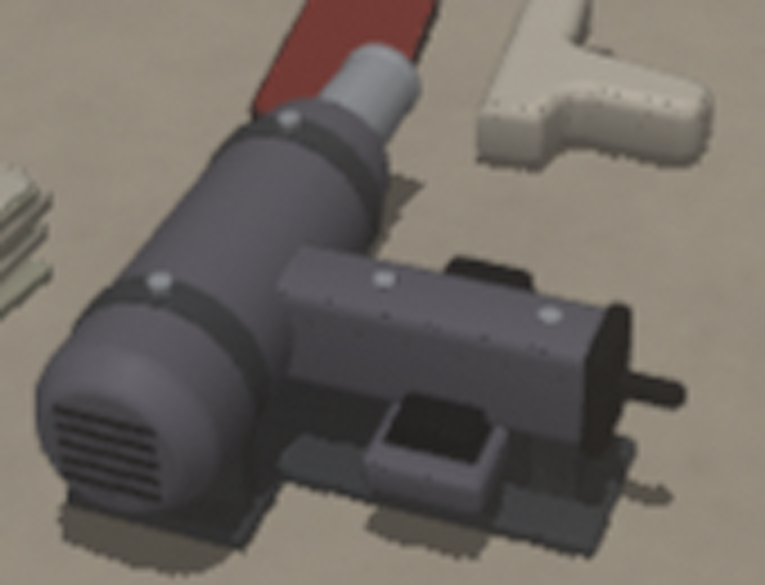

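>>> send_rows(fingers=[-1,-1,-1,-1,-1,-1,-1,-1], travel=[[-2.5,-2.5,0],[-2.9,-2.9,0],[-2.9,-2.9,0],[-2.9,-2.9,0],[-2.9,-2.9,0],[-2.9,-2.9,0],[-2.9,-2.9,0],[-2.9,-2.9,0]], turn=[0,0,0,0,0,0,0,0])

```text
time_s: 1.3
eef_pos: [0.3811, -0.3252, 0.405]
eef_rot: [[0.38, -0.925, 0.001], [-0.925, -0.38, -0.001], [0.001, -0.0, -1.0]]
contact_force: [0.1, 0.8, -0.3]
gripper_width: 0.0877
```

>>> send_rows(fingers=[-1,-1,-1,-1,-1,-1,-1,-1], travel=[[-2.9,-2.9,0],[-2.9,-2.9,0],[-2.9,-2.9,0],[-2.5,-2.5,0],[0,0,0],[0,0,0],[0,0,0],[0,0,0]], turn=[0,0,0,0,0.1,0.1,0.08,0])

```text
time_s: 2.1
eef_pos: [0.4418, -0.1806, 0.4048]
eef_rot: [[0.109, -0.994, 0.0], [-0.994, -0.109, -0.0], [0.0, -0.0, -1.0]]
contact_force: [-0.2, 0.9, 0.7]
gripper_width: 0.088
```

>>> send_rows(fingers=[-1,-1,-1,-1,-1,-1,-1,-1], travel=[[-1.13,-0.8,0],[0,0,2.5],[0,0,3],[0,0,3],[0,0,2.5],[0,0,1.5],[0,0,0],[0,0,0]], turn=[0,0,0,0,0,0,0,0])

```text
time_s: 2.9
eef_pos: [0.4488, -0.1687, 0.28]
eef_rot: [[0.111, -0.994, 0.0], [-0.994, -0.111, 0.0], [-0.0, -0.0, -1.0]]
contact_force: [0.2, 0.6, 0.3]
gripper_width: 0.0876
```

Run:
```python
from h import *
s=manip.state(); print(s["eef_pos"],s["eef_rot"].round(4),s["contact_force"])
for n in ["scene","top"]:
    c=cam(n); x=c["img"][130:310,180:420] if n=="scene" else c["img"][130:310,120:360]
    cv2.imwrite(f"pics/{n}1.png",cv2.resize(x[:,:,::-1],None,fx=3.2,fy=3.2,interpolation=2))
```

```text
[ 0.44876153 -0.16867676  0.28001564] [[ 1.107e-01 -9.939e-01  1.000e-04]
 [-9.939e-01 -1.107e-01  1.000e-04]
 [-0.000e+00 -2.000e-04 -1.000e+00]] [0.16502395 0.60039537 0.33355835]
```

View pics/scene1.png

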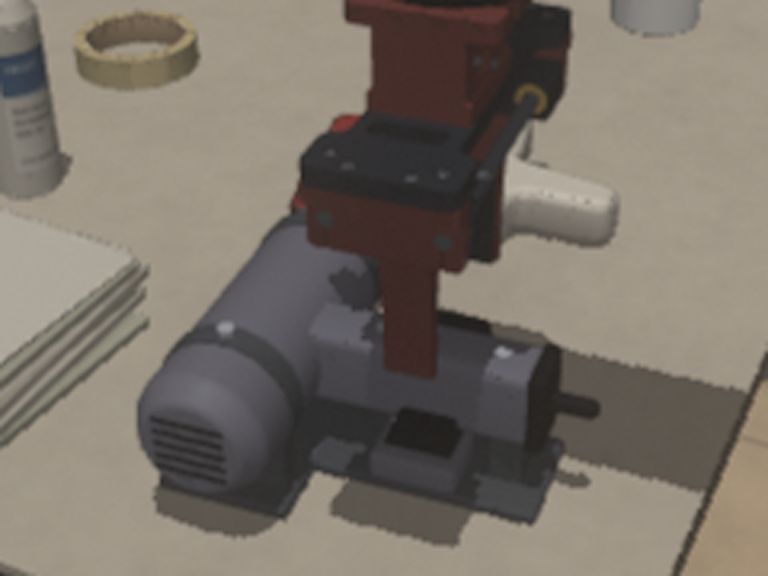

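View pics/top1.png

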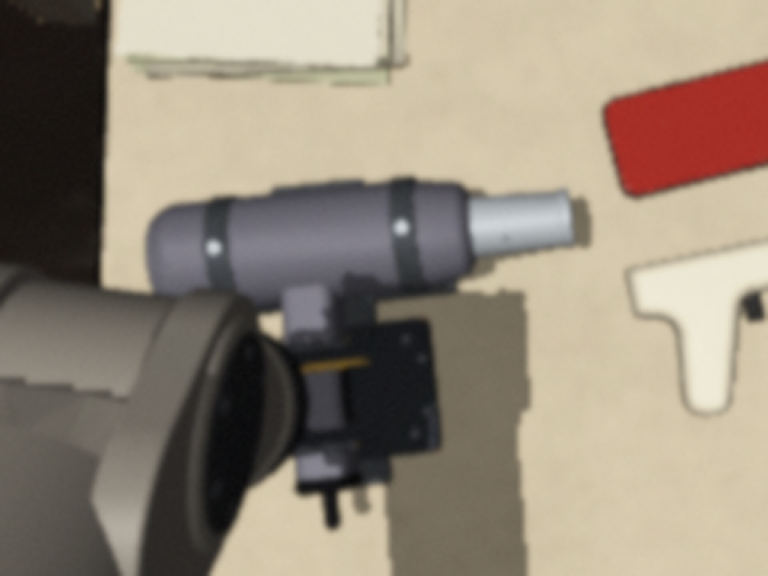

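Both views show the fingers straddling the handle. In the scene view the rear fingertip is at (410,375), in line with the button at (425,430). I'll descend to just above the button and squeeze.

>>> send_rows(fingers=[-1,-1,-1,-1,-1,-0.4,0,0], travel=[[0,0,1],[0,0,1.5],[0,0,1],[0,0,0.6],[0,0,0],[0,0,0],[0,0,0],[0,0,0]], turn=[0,0,0,0,0,0,0,0])

```text
time_s: 3.8
eef_pos: [0.4487, -0.1687, 0.2391]
eef_rot: [[0.109, -0.994, 0.001], [-0.994, -0.109, -0.0], [0.001, -0.001, -1.0]]
contact_force: [0.5, -2.7, -0.7]
gripper_width: 0.0675
```

>>> send_rows(fingers=[0.1,0.15,0.2,0.2,0.2], travel=[[0,0,0],[0,0,0],[0,0,0],[0,0,0],[0,0,0]], turn=[0,0,0,0,0])

```text
time_s: 4.3
eef_pos: [0.4489, -0.1707, 0.2392]
eef_rot: [[0.108, -0.994, 0.002], [-0.994, -0.108, -0.003], [0.003, -0.002, -1.0]]
contact_force: [1.7, -10.1, 0.2]
gripper_width: 0.0354
```

>>> send_rows(fingers=[0.3,0.4,0.4,0.4], travel=[[0,0,0],[0,0,0],[0,0,0],[0,0,0]], turn=[0,0,0,0])

```text
time_s: 4.7
eef_pos: [0.449, -0.171, 0.2395]
eef_rot: [[0.107, -0.994, 0.002], [-0.994, -0.107, -0.003], [0.004, -0.002, -1.0]]
contact_force: [1.0, -9.5, 2.1]
gripper_width: 0.0326
```

>>> send_rows(fingers=[0.4,0.4,0.4,0.4,0.4], travel=[[0,0,0.4],[0,0,0.4],[0,0,0.3],[0,0,0.2],[0,0,0]], turn=[0,0,0,0,0])

```text
time_s: 5.2
eef_pos: [0.451, -0.1708, 0.2288]
eef_rot: [[0.108, -0.994, 0.008], [-0.994, -0.108, -0.004], [0.005, -0.007, -1.0]]
contact_force: [-0.9, -7.2, 23.0]
gripper_width: 0.0331
```

>>> send_rows(fingers=[0.4,0.4,0.4,0.4], travel=[[0,0,0.2],[0,0,0.2],[0,0,0],[0,0,0]], turn=[0,0,0,0])

```text
time_s: 5.6
eef_pos: [0.4512, -0.1708, 0.225]
eef_rot: [[0.108, -0.994, 0.009], [-0.994, -0.108, -0.004], [0.005, -0.008, -1.0]]
contact_force: [-0.8, -6.7, 25.6]
gripper_width: 0.0331
```

>>> send_rows(fingers=[0.4,0.4,0.4,0.4], travel=[[0,0,0.2],[0,0,0.1],[0,0,0],[0,0,0]], turn=[0,0,0,0])

```text
time_s: 6.0
eef_pos: [0.4514, -0.1708, 0.2225]
eef_rot: [[0.108, -0.994, 0.009], [-0.994, -0.108, -0.004], [0.005, -0.008, -1.0]]
contact_force: [-2.8, -6.5, 31.5]
gripper_width: 0.0329
```

>>> send_rows(fingers=[0.25,0.15,0.05,-0.05,-0.15,-0.2], travel=[[0,0,0],[0,0,-0.1],[0,0,0],[0,0,0],[0,0,0],[0,0,0]], turn=[0,0,0,0,0,0])

```text
time_s: 6.6
eef_pos: [0.4511, -0.1717, 0.2225]
eef_rot: [[0.107, -0.994, 0.008], [-0.994, -0.107, -0.005], [0.006, -0.008, -1.0]]
contact_force: [1.5, -11.0, 17.6]
gripper_width: 0.0521
```

>>> send_rows(fingers=[-0.25,-0.3,-0.3,-0.3], travel=[[0,0,0],[0,0,0],[0,0,0],[0,0,0]], turn=[0,0,0,0])

```text
time_s: 7.0
eef_pos: [0.451, -0.1716, 0.2225]
eef_rot: [[0.107, -0.994, 0.008], [-0.994, -0.107, -0.005], [0.006, -0.008, -1.0]]
contact_force: [0.1, -10.5, 17.5]
gripper_width: 0.0573
```

Run:
```python
from h import *
s=manip.state(); print(s["eef_pos"],s["contact_force"],s["gripper_width"])
for n in ["scene","top"]:
    c=cam(n); x=c["img"][130:310,180:420] if n=="scene" else c["img"][130:310,120:360]
    cv2.imwrite(f"pics/{n}2.png",cv2.resize(x[:,:,::-1],None,fx=3.2,fy=3.2,interpolation=2))
```

```text
[ 0.45097816 -0.17155034  0.22246288] [  0.05057298 -10.50722515  17.52840281] 0.05730798860306698
```

View pics/scene2.png

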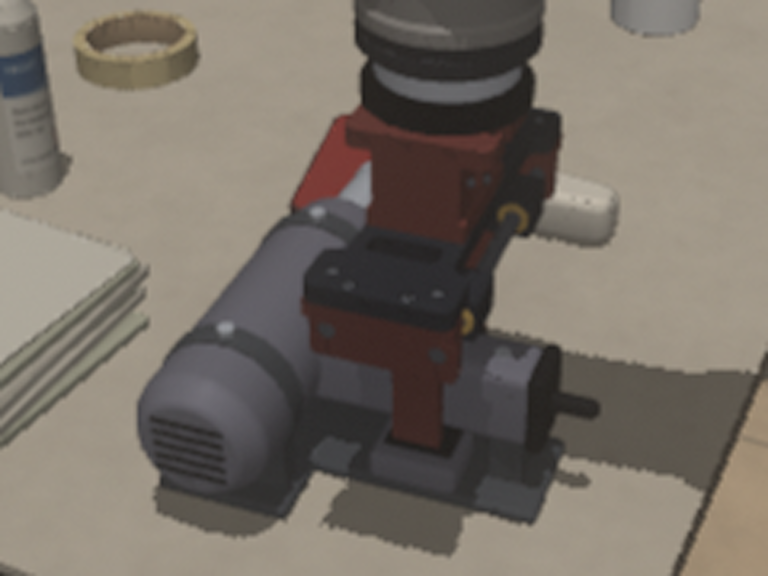

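The rear fingertip is on the button, which is flush, at (418,438). The y force stayed the same while the fingers opened, so it looks like friction at the tip and the trigger has been let go. I'll open further and lift.

>>> send_rows(fingers=[-0.5,-0.7,-1,-1,-1,-1,-1,-1], travel=[[0,0,0],[0,0,-0.3],[0,0,0],[0,0,0],[0,0,-0.5],[0,0,-1],[0,0,-2],[0,0,-2]], turn=[0,0,0,0,0,0,0,0])

```text
time_s: 7.9
eef_pos: [0.4484, -0.1683, 0.2785]
eef_rot: [[0.11, -0.994, -0.001], [-0.994, -0.11, 0.0], [-0.001, 0.001, -1.0]]
contact_force: [0.1, 1.5, 0.2]
gripper_width: 0.0878
```

>>> send_rows(fingers=[-1,-1,-1,-1,-1,-1,-1,-1], travel=[[0,0,-3],[0,0,-4],[0,0,-4],[3,0,0],[4,1,0],[4,1,0],[4,1,0],[4,1,0]], turn=[0,0,0,0,0,0,0,0])

```text
time_s: 8.7
eef_pos: [0.429, -0.363, 0.3884]
eef_rot: [[0.11, -0.994, 0.0], [-0.994, -0.11, 0.0], [-0.0, -0.0, -1.0]]
contact_force: [0.9, -0.3, -0.2]
gripper_width: 0.0877
```

>>> send_rows(fingers=[-1,-1,-1,-1,-1,-1], travel=[[3,1,0],[3,1,0],[0,0,0],[0,0,0],[0,0,0],[0,0,0]], turn=[0,0,0,0,0,0])

```text
time_s: 9.3
eef_pos: [0.417, -0.4222, 0.3879]
eef_rot: [[0.112, -0.994, 0.0], [-0.994, -0.112, 0.001], [-0.001, -0.0, -1.0]]
contact_force: [0.0, 0.0, -0.4]
gripper_width: 0.0882
```

Run:
```python
from h import *
s=manip.state(); print(s["eef_pos"],s["contact_force"],s["gripper_width"],s["time_s"])
yaw=.108;R=np.array([[np.cos(yaw),np.sin(yaw)],[-np.sin(yaw),np.cos(yaw)]])
for n in ["scene","top"]:
    c=cam(n); x=c["img"][170:300,215:385] if n=="scene" else c["img"][170:300,150:310]
    cv2.imwrite(f"pics/{n}3.png",cv2.resize(x[:,:,::-1],None,fx=4.5,fy=4.5,interpolation=2))
    for nm,P in (("before",np.load(n+"0.npy")),("after",pts(c))):
        P=P.reshape(-1,3); g=np.c_[(P[:,:2]-[.4488,-.170])@R.T,P[:,2]]
        b=g[(abs(g[:,0])<11)&(abs(g[:,0])<.011)&(g[:,1]>.022)&(g[:,1]<.034)]
        t=g[(abs(g[:,0])<.012)&(g[:,1]<-.012)&(g[:,1]>-.045)&(g[:,2]>.06)]
        print(n,nm,"button z",np.median(b[:,2]),len(b),"trig front y",np.percentile(t[:,1],[3,10]))
    for q in ["trigger","lock_button","glue_gun_mid"]:
        for r in manip.regions_of(n,q)[:2]: 
            m=r["region"]&(c["z_map"]>0); print(q,r["score"],r["bbox"],np.median(pts(c)[m],0).round(3))
```

```text
[ 0.41696608 -0.42218363  0.38790257] [ 0.03071933  0.04839518 -0.40122108] 0.08821756970830358 9.3
scene before button z 0.006824473245974072 177 trig front y [-0.03070569 -0.02953896]
scene after button z 0.006623691177118057 160 trig front y [-0.02619476 -0.02587796]
trigger 0.36 [318.8, 229.6, 328.3, 234.0] [ 0.451 -0.192  0.073]
glue_gun_mid 0.64 [320.2, 164.3, 377.6, 209.4] [ 0.5   -0.392  0.031]
top before button z 0.050263697483461656 72 trig front y [-0.0311939  -0.03021494]
top after button z 0.04142777625062166 59 trig front y [-0.02576875 -0.02488494]
glue_gun_mid 0.77 [315.5, 201.5, 396.9, 260.0] [ 0.518 -0.411  0.033]
```

View pics/scene3.png

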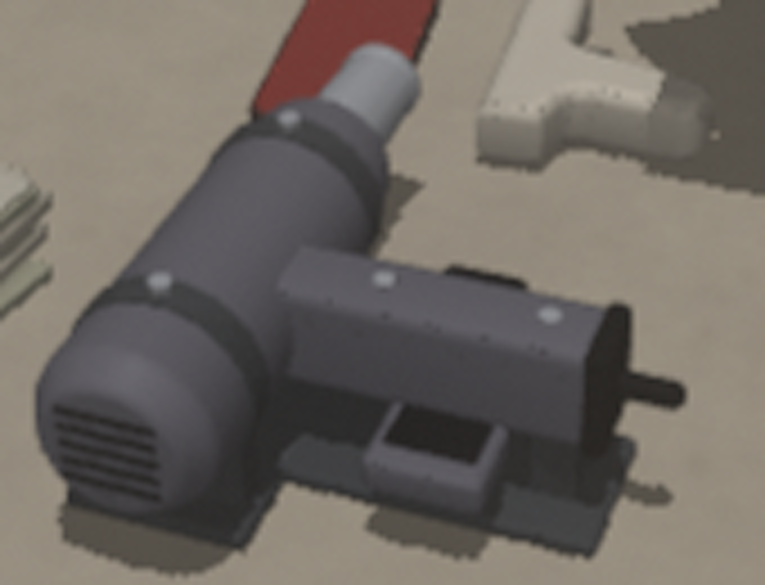

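View pics/top3.png

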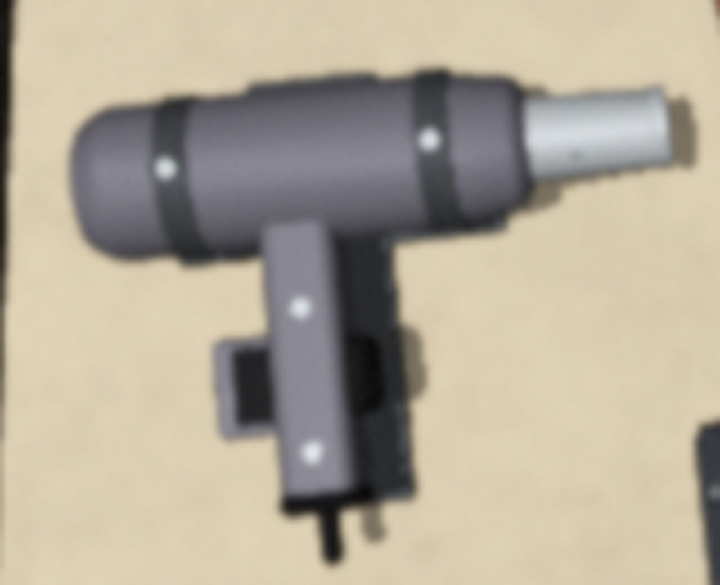

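The button now sits flush, around (445,430) in the scene crop, with its top down from 50.3 to 41.4 mm. The trigger, around (365,375) in the top crop, is held about 5–6 mm in. The glue gun hasn't moved and the arm is clear, so I'm handing in.

```bash
python3 -c "
from workcell import manip
print(manip.hand_in())"
```

```text
the job is handed in; nothing more can be done
None
```

The hot-air gun is locked on and the job is handed in. I squeezed the trigger home, pressed the lock button down with the rear fingertip, eased the trigger until the lock caught, then let go and moved clear. The whole job took about 9.4 s.

**Last checks before handing in:**
- **Lock button:** in the top view its top went from 50.3 to 41.4 mm, so it is about 9 mm down.
- **Trigger:** its front moved from about y = -31 to -26 mm. That is about 4.5 mm in from the scene camera and 5.4 mm from the top camera, measured against the slightly low free readings. The front itself sits where a 6 mm hold puts it.
- **Glue gun:** the networks found it in the same place, within about 1 mm.
- **Arm:** contact force was under 0.5 N, so it was touching nothing.

**Checks that failed or disagreed:**
- The scene camera's button height was unusable: it read about 7 mm both before and after because my region also picked up other surfaces.
- After the job, the network no longer found the button in either view, nor the trigger in the top view. I relied on depth and the pictures for those.

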